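Hold the level-probe cover over the steam cleaner's threaded holes

ROBOT

A 6-joint arm with a two-finger parallel gripper is mounted at the origin on the work surface; the furniture and walls round the work are solid. World frame = base frame: x ahead of the robot, y to its left, z up, the work surface at z = 0. Lengths are in m, angles in rad, forces in N, time in s.
With the tool pointing down it reaches from about 0.375 to 0.9 m from the base axis. Payload 3.1 kg.
Tool frame: the origin (TCP) lies on the centre line of the jaws, within the pads' length; the fingertips stand 19 mm ahead of it and the grasp point (between the pads) is the TCP; z points along the fingers, y is the line along which they close (so a half turn about z gives the same grasp; the last joint's range is limited). The gripper opens to 85 mm and grips with 20 to 120 N. Pads are 22 mm wide; open, the fingers measure 114 mm over their backs; the gripper's body (76 mm by 85 mm) begins 54 mm behind the grasp point. The pads swing forward as they close: fully open they stand 13 mm farther back than shut.
Start: joints at [-0.178, 0.527, 1.433, -0, 1.181, -0.178], TCP at [0.625, 0, 0.25] pointing down, gripper open.
Joint ranges: [-3.08, 3.08], [-0.75, 2.2], [0.22, 2.44], [-1.43, 4.57], [0, 2.65], [-2.85, 2.85]. Speed limits (rad/s): [2.79, 2.79, 3.14, 3.14, 3.14, 3.14].

INTERFACE

Orientations are given as a unit quaternion [x, y, z, w].
In Python, from station import manip gives the robot as it stands.
- The arm moves only by the tool servo_tool, never from a script. Its argument "rows" is a list that holds one entry, the list of rows, each a list of 7 numbers: the turn, a rotation vector about the tool's x, y, z in degrees, then the shift along the tool's x, y, z in m, then the gripper command: -1 is shut, 1 is fully open, values between are in proportion. In form: [[[wx, wy, wz, tx, ty, tz, jaw], ...]]. A call has 1 to 8 rows; each row shifts and turns the commanded pose from where the row before left it, along the tool's axes as they then stand; what a row does not reach is not made up. A row lasts 1/12 s, in which the tool goes at most 41.7 mm and 7.16 degrees, less where a joint would pass 70% of its speed; a pose out of reach is approached as far as the arm can. A call is refused whole if a number of a shift passes 0.0417 or a number of a turn 7.16, either way. A call with a gripper value outside its range is refused whole. The fingers move at their own pace and stop on an object; "squeeze" is the grip in N (left out, the last holds). Time passes only in rows, so rows that do not move let the fingers close. It gives the time, the measured TCP pose, the force, the opening and the grip force at its end, in the units of the state.
- manip.sense(): the state, without advancing time (a new reading comes with each control period).
- manip.snapshot(name): name is "scene" or "side" or "wrist"; returns the picture (400x640x3 uint8, blue, green, red); there is no depth.
- manip.camera_info(name): a dict with "K" (3x3 intrinsics, pixels), "camera_from_world" (4x4, takes a point from world to camera coordinates). Camera axes: x right, y down, z forward; pixel columns grow to the right and rows downward; lengths in m; the calibration is good to about 2 mm. A picture is of the moment at which its call begins: read the wrist's pose just before it. camera_info takes no time and is no camera call; for the wrist camera it gives the pose at the moment of the call.
- manip.sign_off(): hands the job in; it is judged then, once.
The state is a dict: "t": time; "q": joint angles; "qd": joint speeds; "tau": joint torques, N m; "tcp_pos": TCP position; "tool_rot": TCP orientation; "force": force on the tool from outside, world axes, zero at the start; "ft_torque": the same for the moment, N m; "finger_gap": opening from 0.0 (shut) to 1.0 (fully open); "gripper_force": force on a finger pad.
Only numpy, scipy, OpenCV 4.12 (cv2) and the standard library are available. Lean on these libraries where they do the work, as an engineer would, in place of code of your own. Each camera call takes 0.05 s, during which the arm holds its last target. There are 200 camera calls.

TASK

The steam cleaner's level probe has been descaled and stands rod-down in the teal draining cup. Pull it straight up out of the cup by its black connector block, lower its rod into the opening on top of the steam cleaner, and hold its steel cover plate level about one centimetre above the red gasket, the four screw holes in line with the four threaded holes (either way round), so that a colleague can start the screws. Never touch the gasket, let the probe rest on nothing, leave the cup standing and the other things where they are, and finish while still holding the plate hovering there.

Things in the scene. Friction and masses are not known exactly. Their poses are not given: they have to be found in the camera images.
- probe_cover: level probe on a bright steel cover plate, 0.25 to 0.42 kg, loose. Plate 90 (x) x 56 (y) x 6 mm with four 9 mm screw holes; origin at the centre of its underside, z up. Below it a white sleeve, 16 mm across, to z = -12 mm, then a steel rod, 10 mm across, to z = -77 mm. At the start the plate lies on the cup's rim, rod hanging inside. Same after a half turn about z.
- block (a point): where to grip: centre, 32 mm above the plate's underside, of the black flat-sided connector block that stands on the plate: 40 mm along the probe's x, 28 mm along its y, from z = 6 to 48 mm (a collar 34 mm across y surrounds its foot up to z = 9 mm); a brass socket 16 mm across tops it, up to z = 54.5 mm
- rod_tip (a point): lower end of the probe's steel rod, 77 mm below the plate's underside
- plate_hole1 (a point): screw hole 1 of the cover plate: centre of the 9 mm hole on the plate's underside, at x = 35 mm, y = 18 mm in the probe_cover frame
- plate_hole2 (a point): screw hole 2 of the cover plate: centre of the 9 mm hole on the plate's underside, at x = 35 mm, y = -18 mm in the probe_cover frame
- plate_hole3 (a point): screw hole 3 of the cover plate: centre of the 9 mm hole on the plate's underside, at x = -35 mm, y = -18 mm in the probe_cover frame
- plate_hole4 (a point): screw hole 4 of the cover plate: centre of the 9 mm hole on the plate's underside, at x = -35 mm, y = 18 mm in the probe_cover frame
- drain_cup: teal upright draining cup that the probe stands in, 0.6 kg, loose: foot 76 mm across and 10 mm high, tube 47 mm outside and 40 mm inside, rim 100 mm above the worktop; origin at the centre of its underside, z up
- boiler: small bench steam cleaner, fixed: aluminium box from x = -70 to 90 mm, y = -90 to 90 mm, top at z = 112 mm; origin on the worktop straight below the opening. Front with gauge faces -x, brass nozzle 35 mm out of it. Steel boss 90 (x) x 56 (y) mm round the opening up to z = 122 mm. Black filler cap (x 62, y 62 mm) and brass valve (x 66, y -62 mm) rise to z = 135 mm
- gasket: red gasket 90 x 56 x 2 mm that lies on the boss, fixed; same outline and hole pattern as the cover plate; origin at the centre of its underside, 122 mm above the worktop. It must not be touched
- opening (a point): centre of the boiler's round opening, at the height of the gasket's upper face, 124 mm above the worktop; axes as boiler. The opening is 24 mm in diameter and goes more than 110 mm straight down
- thread1 (a point): threaded hole 1 of the boiler (M6, seen through an 8 mm hole in the red gasket): its centre at the height of the gasket's upper face, at x = 35 mm, y = 18 mm in the boiler frame
- thread2 (a point): threaded hole 2 of the boiler (M6, seen through an 8 mm hole in the red gasket): its centre at the height of the gasket's upper face, at x = 35 mm, y = -18 mm in the boiler frame
- thread3 (a point): threaded hole 3 of the boiler (M6, seen through an 8 mm hole in the red gasket): its centre at the height of the gasket's upper face, at x = -35 mm, y = -18 mm in the boiler frame
- thread4 (a point): threaded hole 4 of the boiler (M6, seen through an 8 mm hole in the red gasket): its centre at the height of the gasket's upper face, at x = -35 mm, y = 18 mm in the boiler frame
- screw_dish: shallow round steel dish 76 mm across and 15 mm high with the four screws, loose; origin at the centre of its underside. Leave it alone
- nail_brush: purple scrubbing brush with a bow handle, 30 x 86 x 55 mm, loose; origin at the centre of its underside. Leave it alone
- jar_red: white jar with a red lid, 65 mm across and 84 mm high, loose; origin at the centre of its underside. Leave it alone

How it is judged:
On the way, in this order (a step that is already met when the one before it is completed fails the run):
1. the probe is pulled clear of the cup: its rod tip is above the cup's rim (height (world z) of rod_tip above 0.105 m and contact force between probe_cover and the fingers above 1 N), for 0.1 s.
2. the rod has entered the boiler's opening from above (z of rod_tip in the frame of opening below -0.01 m and horizontal distance between rod_tip and opening below 0.012 m), for 0.1 s.
At the end, for the whole second after the job is handed in: Gripped and still, the plate hovers 4 to 18 mm above the gasket, level within 0.06 rad, each hole within 3.5 mm sideways of its threaded hole (either way round), pressing on nothing; the cup stands within 40 mm of its place, dish, brush and jar within 30 mm of theirs (((horizontal distance between plate_hole1 and thread1 below 0.0035 m and horizontal distance between plate_hole2 and thread2 below 0.0035 m and horizontal distance between plate_hole3 and thread3 below 0.0035 m and horizontal distance between plate_hole4 and thread4 below 0.0035 m) or (horizontal distance between plate_hole1 and thread3 below 0.0035 m and horizontal distance between plate_hole2 and thread4 below 0.0035 m and horizontal distance between plate_hole3 and thread1 below 0.0035 m and horizontal distance between plate_hole4 and thread2 below 0.0035 m)) and z of probe_cover in the frame of opening between 0.004 and 0.018 m and angle between probe_cover's own z axis and vertical below 0.06 rad and contact force between probe_cover and boiler below 0.5 N and contact force between probe_cover and the fingers above 2 N and linear speed of probe_cover below 0.02 m/s and angle between drain_cup's own z axis and vertical below 0.1 rad and distance of drain_cup from where it was at the start of the episode below 0.04 m and distance of each of screw_dish, nail_brush, jar_red from where it was at the start of the episode below 0.03 m); the arm keeps its last pose, push and grip.
It fails at once if the probe or the fingers touch the gasket (contact force between any of probe_cover, the fingers and gasket above 2 N).
It fails at once if the draining cup is tipped over (angle between drain_cup's own z axis and vertical above 0.5 rad).
It fails at once if the dish, the brush or the jar is knocked away (distance of any of screw_dish, nail_brush, jar_red from where it was at the start of the episode above 0.03 m).
It also fails if it takes over 42 s, if anything falls off the work surface, if the arm or the gripper's body presses on something with over 40 N, if the wrist force passes 120 N, or if a joint passes its speed limit or range.

## Working session

There is one attempt and no reset: what is moved stays moved. The work goes in short steps, Python scripts to look and compute and a tool call to move; the robot and the scene stay as the last step left them, time stands still between calls to the robot, and variables do not carry over. Pictures are saved under pics/ and viewed, at most 10 in all, crops included, and the job is handed in when it is done.

Besides the shell and the picture viewer there is one more tool, called after "Emit:" by a JSON object that holds its "op" and its "data". servo_tool: Moves the arm, as the interface text tells. Its arguments: {"type":"object","properties":{"rows":{"type":"array","items":{"type":"array","items":{"type":"array","items":{"type":"number"}}}},"squeeze":{"type":"number"}},"required":["rows"]}

```bash
mkdir -p pics
cat > h.py <<'E'
import numpy as np, cv2
from station import manip
def ray(ci,u,v):
    K=np.array(ci["K"]);T=np.array(ci["camera_from_world"]);R=T[:3,:3]
    return -R.T@T[:3,3], R.T@np.linalg.solve(K,[u,v,1.])
def onz(ci,u,v,z):
    o,d=ray(ci,u,v); return o+d*(z-o[2])/d[2]
def proj(ci,p):
    K=np.array(ci["K"]);T=np.array(ci["camera_from_world"]);c=K@(T[:3,:3]@np.asarray(p,float)+T[:3,3]);return c[:2]/c[2]
E
python3 - <<'E'
from h import *
for n in("scene","side","wrist"):
    ci=manip.camera_info(n);im=manip.snapshot(n);cv2.imwrite(f"pics/{n}0.png",im)
    print(n,np.round(ci["K"],1).tolist(),np.round(ray(ci,320,200)[0],3),np.round(onz(ci,320,200,0.1),3))
s=manip.sense();print(s["t"],s["tcp_pos"],s["tool_rot"],s["finger_gap"])
a=np.vstack([cv2.imread("pics/scene0.png"),cv2.imread("pics/side0.png")]);b=cv2.imread("pics/wrist0.png")
E
```

```text
scene [[382.2, 0.0, 324.9], [0.0, 382.2, 199.6], [0.0, 0.0, 1.0]] [ 0.017 -0.485  0.663] [ 0.531 -0.082  0.1  ]
side [[434.9, 0.0, 318.1], [0.0, 434.9, 200.2], [0.0, 0.0, 1.0]] [ 0.156 -0.921  0.442] [ 0.522 -0.103  0.1  ]
wrist [[357.2, 0.0, 320.9], [0.0, 357.2, 199.8], [0.0, 0.0, 1.0]] [0.624 0.086 0.373] [ 0.623 -0.01   0.1  ]
0.15 [6.24492479e-01 1.21393366e-04 2.49551260e-01] [ 7.07129470e-01  7.07083606e-01 -4.59436777e-04 -6.90420046e-04] 0.9991383840150692
```

View pics/scene0.png

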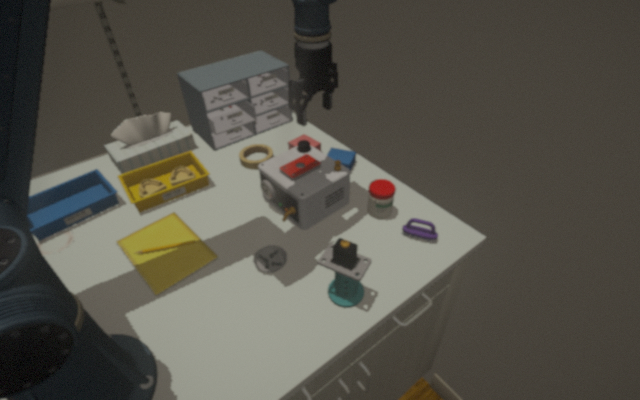

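View pics/side0.png

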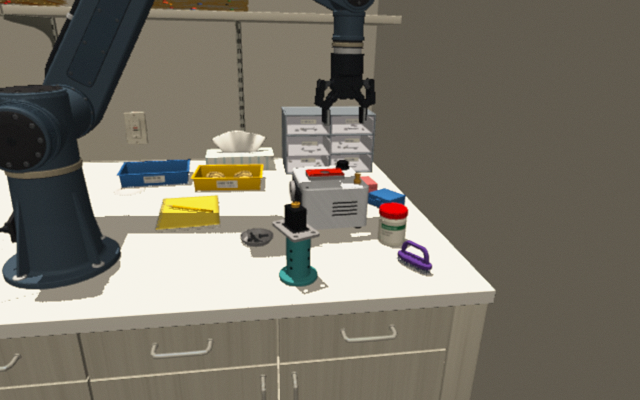

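View pics/wrist0.png

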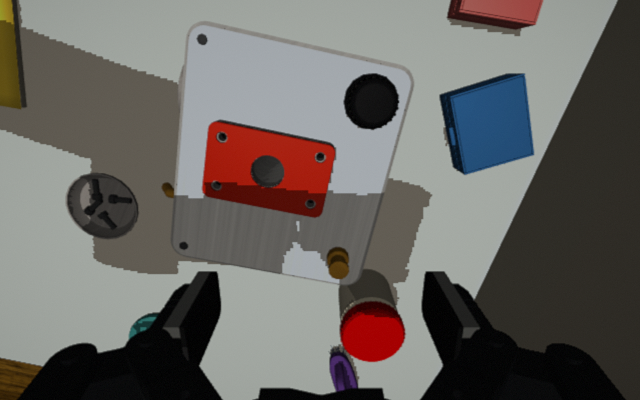

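The wrist view shows the red gasket, with holes at about (222,137), (319,157), (311,203) and (217,186) and the opening at (267,170). The probe's brass socket is at (346,243) in the scene view and (295,205) in the side view. The plate corners in the scene view are at about (318,259), (371,264) and (357,279).

```bash
cat >> h.py <<'E'
def gasket(im,ci,z=0.124):
    hsv=cv2.cvtColor(im,cv2.COLOR_BGR2HSV)
    m=(((hsv[...,0]<8)|(hsv[...,0]>172))&(hsv[...,1]>150)&(hsv[...,2]>50)).astype(np.uint8)
    cs,hi=cv2.findContours(m,cv2.RETR_CCOMP,cv2.CHAIN_APPROX_NONE)
    out=[]
    for c,h in zip(cs,hi[0]):
        if h[3]>=0 and cv2.contourArea(c)>15:
            M=cv2.moments(c);u,v=M["m10"]/M["m00"],M["m01"]/M["m00"]
            out.append((cv2.contourArea(c),u,v,*onz(ci,u,v,z)[:2]))
    return out
E
python3 - <<'E'
from h import *
ci=manip.camera_info("wrist");im=cv2.imread("pics/wrist0.png")
for o in gasket(im,ci): print(np.round(o,4))
for n,box in(("scene",(300,225,400,320)),("side",(255,190,340,290))):
    im=cv2.imread(f"pics/{n}0.png");x0,y0,x1,y1=box
    cv2.imwrite(f"pics/{n}c.png",cv2.resize(im[y0:y1,x0:x1],None,fx=4,fy=4,interpolation=cv2.INTER_CUBIC))
a=cv2.imread("pics/scenec.png");b=cv2.imread("pics/sidec.png");H=max(a.shape[0],b.shape[0])
p=lambda i:cv2.copyMakeBorder(i,0,H-i.shape[0],0,0,cv2.BORDER_CONSTANT)
cv2.imwrite("pics/crop.png",np.hstack([p(a),p(b)]))
ca,cb=manip.camera_info("scene"),manip.camera_info("side")
o1,d1=ray(ca,346,243);o2,d2=ray(cb,295,205)
t=np.linalg.lstsq(np.c_[d1,-d2],o2-o1,rcond=None)[0];print((o1+d1*t[0]),(o2+d2*t[1]))
for q in((318,259),(371,264),(357,279)):print(onz(ca,*q,.105))
E
```

```text
[ 9.200000e+01  3.099674e+02  2.037047e+02  6.160000e-01 -4.800000e-03]
[9.350000e+01 2.157291e+02 1.854082e+02 5.473000e-01 9.400000e-03]
[8.655000e+02 2.671546e+02 1.711028e+02 5.854000e-01 2.020000e-02]
[1.095000e+02 3.198097e+02 1.570381e+02 6.234000e-01 3.050000e-02]
[1.120000e+02 2.214003e+02 1.369182e+02 5.548000e-01 4.480000e-02]
[ 0.41738426 -0.22838958  0.15002419] [ 0.41627093 -0.22832502  0.14918735]
[ 0.38740954 -0.1860367   0.105     ]
[ 0.43598795 -0.27346304  0.105     ]
[ 0.39154529 -0.27117567  0.105     ]
```

View pics/crop.png

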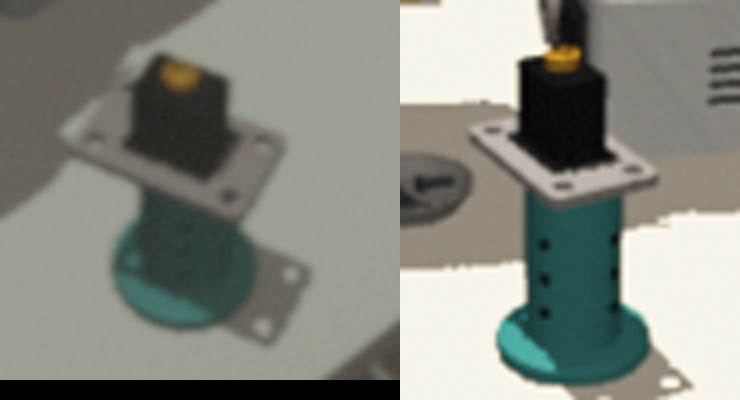

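Run:
```python
from h import *
ca,cb=manip.camera_info("scene"),manip.camera_info("side")
for ci,P in((ca,[(324,260.5),(357.25,273.75),(365.75,261)]),(cb,[(278,222.75),(295.5,236.25),(312.75,232.25)])):
    w=np.array([onz(ci,*q,.105)[:2] for q in P]);print(w.round(4).tolist())
    for i in range(3):
        e=w[(i+1)%3]-w[i];print("  ",np.linalg.norm(e).round(4),np.degrees(np.arctan2(e[1],e[0])).round(1),((w[i]+w[(i+1)%3])/2).round(4))
```

```text
[[0.3911, -0.1974], [0.4017, -0.2651], [0.4364, -0.2617]]
   0.0685 -81.1 [ 0.3964 -0.2313]
   0.0348 5.6 [ 0.4191 -0.2634]
   0.0786 125.1 [ 0.4138 -0.2296]
[[0.3931, -0.1984], [0.4033, -0.2656], [0.4384, -0.2612]]
   0.0679 -81.3 [ 0.3982 -0.232 ]
   0.0354 7.2 [ 0.4209 -0.2634]
   0.0774 125.9 [ 0.4157 -0.2298]
```

Emit:
{"op": "servo_tool", "data": {"rows": [[[0,0,0,-0.0287,-0.0262,0,1],[0,0,0,-0.0287,-0.0262,0,1],[0,0,0,-0.0287,-0.0262,0,1],[0,0,0,-0.0287,-0.0262,0,1],[0,0,0,-0.0287,-0.0262,0,1],[0,0,0,-0.0287,-0.0262,0,1],[0,0,0,-0.0287,-0.0262,0,1],[0,0,0,-0.0287,-0.0262,0,1]]]}}

```text
t: 0.82
tcp_pos: [0.4138, -0.2304, 0.2502]
tool_rot: [0.707, 0.707, -0.0, -0.0]
force: [-0.1, -0.4, 0.5]
finger_gap: 1.002
gripper_force: 0.0
```

Emit:
{"op": "servo_tool", "data": {"rows": [[[0,0,-4,0,0,0,1],[0,0,-4,0,0,0,1],[0,0,0,0,0,0,1],[0,0,0,0,0,0,1],[0,0,0,0,0,0,1]]]}}

```text
t: 1.23
tcp_pos: [0.4155, -0.2292, 0.2502]
tool_rot: [0.656, 0.754, 0.0, -0.0]
force: [-0.6, -0.1, -0.1]
finger_gap: 0.999
gripper_force: 0.0
```

Run:
```python
from h import *
from scipy.spatial.transform import Rotation as R
s=manip.sense();ci=manip.camera_info("wrist");im=manip.snapshot("wrist");cv2.imwrite("pics/w1.png",im)
print(s["t"],s["tcp_pos"],R.from_quat(s["tool_rot"]).as_matrix().round(4).tolist())
import pickle;pickle.dump(ci,open("ci1.pkl","wb"))
```

```text
1.2333 [ 0.41550623 -0.22923315  0.25021385] [[-0.1384, 0.9904, -0.0002], [0.9904, 0.1384, 0.0002], [0.0002, -0.0002, -1.0]]
```

View pics/w1.png

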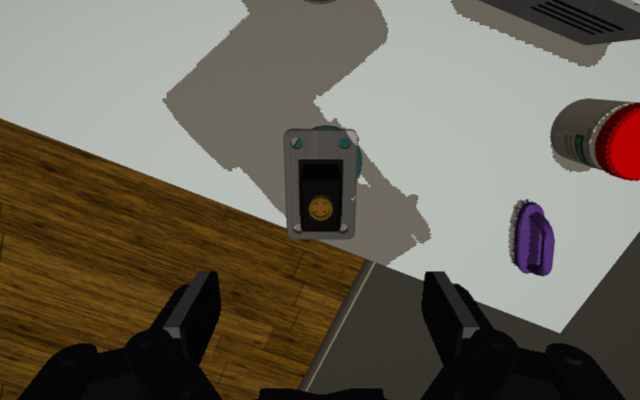

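The wrist view shows the plate square to the jaws. Its holes are at about (297,143), (344,143), (297,228) and (343,228), and the socket is at (320,208).

Run:
```python
from h import *
import pickle
ci=pickle.load(open("ci1.pkl","rb"));im=cv2.imread("pics/w1.png")
print(onz(ci,320,208,.1545))
w=np.array([onz(ci,*q,.106)[:2] for q in[(297,143),(344,143),(343,228),(297,228)]]);print(w.round(4),w.mean(0))
for a,b in((3,0),(2,1)):
    e=w[a]-w[b];print(np.linalg.norm(e), np.degrees(np.arctan2(e[1],e[0])))
hsv=cv2.cvtColor(im,cv2.COLOR_BGR2HSV)
m=cv2.inRange(hsv,(10,120,60),(30,255,255))[180:230,300:340];M=cv2.moments(m,True);u,v=300+M["m10"]/M["m00"],180+M["m01"]/M["m00"];print(u,v,onz(ci,u,v,.1545))
s=manip.sense();print(s["tcp_pos"])
```

```text
[ 0.41440382 -0.22647808  0.1545    ]
[[ 0.3924 -0.1951]
 [ 0.4275 -0.1902]
 [ 0.4378 -0.2593]
 [ 0.4005 -0.2645]] [ 0.41457762 -0.22727612]
0.06982745293977027 -83.3510338381326
0.06981076173618839 -81.53282944004187
320.1929824561403 208.30827067669173 [ 0.41455908 -0.22667499  0.1545    ]
[ 0.41560982 -0.22912255  0.25022429]
```

Emit:
{"op": "servo_tool", "data": {"rows": [[[0,0,0,0.001,-0.001,0.018,1],[0,0,0,0,0,0.02,1],[0,0,0,0,0,0.02,1],[0,0,0,0,0,0.02,1],[0,0,0,0,0,0.02,1],[0,0,0,0,0,0.012,1],[0,0,0,0,0,0.008,1],[0,0,0,0,0,0,1]]]}}

```text
t: 1.95
tcp_pos: [0.4139, -0.2277, 0.1309]
tool_rot: [0.656, 0.755, 0.0, -0.002]
force: [0.7, -0.5, 1.0]
finger_gap: 1.003
gripper_force: 0.0
```

Emit:
{"op": "servo_tool", "data": {"rows": [[[0,0,0,0,0,0,0.3],[0,0,0,0,0,0,0],[0,0,0,0,0,0,-0.1],[0,0,0,0,0,0,-0.3],[0,0,0,0,0,0,-0.5],[0,0,0,0,0,0,-1],[0,0,0,0,0,0,-1],[0,0,0,0,0,0,-1]]], "squeeze": 50}}

```text
t: 2.62
tcp_pos: [0.4149, -0.2291, 0.1331]
tool_rot: [0.656, 0.755, 0.0, 0.001]
force: [0.1, 0.9, 6.7]
finger_gap: 0.321
gripper_force: 50.2
```

Emit:
{"op": "servo_tool", "data": {"rows": [[[0,0,0,0,0,0,-1],[0,0,0,0,0,0,-1],[0,0,0,0,0,0,-1],[0,0,0,0,0,0,-1]]]}}

```text
t: 2.95
tcp_pos: [0.4149, -0.2291, 0.1331]
tool_rot: [0.656, 0.755, 0.0, 0.001]
force: [0.9, 0.1, 6.3]
finger_gap: 0.317
gripper_force: 50.2
```

Emit:
{"op": "servo_tool", "data": {"rows": [[[0,0,0,0,0,-0.005,-1],[0,0,0,0,0,-0.015,-1],[0,0,0,0,0,-0.02,-1],[0,0,0,0,0,-0.024,-1],[0,0,0,0,0,-0.024,-1],[0,0,0,0,0,-0.024,-1],[0,0,0,0,0,-0.024,-1],[0,0,0,0,0,-0.018,-1]]]}}

```text
t: 3.62
tcp_pos: [0.4136, -0.2284, 0.2876]
tool_rot: [0.656, 0.755, -0.0, -0.0]
force: [0.5, 0.1, -3.5]
finger_gap: 0.318
gripper_force: 50.0
```

Emit:
{"op": "servo_tool", "data": {"rows": [[[0,0,0,0,0,0,-1],[0,0,0,0,0,0,-1]]]}}

```text
t: 3.78
tcp_pos: [0.4139, -0.2285, 0.2863]
tool_rot: [0.656, 0.755, -0.0, 0.0]
force: [-0.2, 0.9, -4.0]
finger_gap: 0.321
gripper_force: 50.0
```

Run:
```python
from h import *
from scipy.spatial.transform import Rotation as R
s=manip.sense();im=manip.snapshot("side");cv2.imwrite("pics/s1.png",cv2.resize(im[100:320,220:420],None,fx=2.5,fy=2.5))
Rm=R.from_quat(s["tool_rot"]).as_matrix()
print(s["t"],s["tcp_pos"],s["force"],s["finger_gap"],Rm.round(4).tolist())
d=np.r_[0.5854,0.020,s["tcp_pos"][2]]-s["tcp_pos"];print("shift tool",Rm.T@d)
```

```text
3.7833 [ 0.41387865 -0.22850093  0.28628628] [-0.18346475  0.89516429 -4.03973829] 0.3209367649301757 [[-0.1392, 0.9903, 0.0002], [0.9903, 0.1392, -0.0004], [-0.0004, 0.0001, -1.0]]
shift tool [ 2.22204648e-01  2.04444067e-01 -7.11683526e-05]
```

View pics/s1.png

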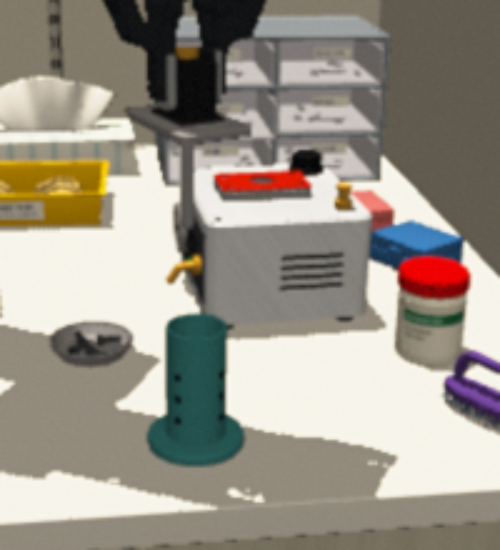

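The probe hangs level in the jaws and the cup stands upright. Next I carry the probe over the boiler and turn it.

Emit:
{"op": "servo_tool", "data": {"rows": [[[0,0,0,0.012,0.011,0,-1],[0,0,0,0.03,0.0275,0,-1],[0,0,0,0.03,0.0275,0,-1],[0,0,0,0.03,0.0275,0,-1],[0,0,0,0.03,0.0275,0,-1],[0,0,0,0.03,0.0275,0,-1],[0,0,0,0.03,0.0275,0,-1],[0,0,0,0.03,0.0275,0,-1]]]}}

```text
t: 4.5
tcp_pos: [0.5841, 0.0215, 0.2832]
tool_rot: [0.656, 0.755, -0.002, -0.002]
force: [0.0, -1.5, -3.9]
finger_gap: 0.319
gripper_force: 50.4
```

Emit:
{"op": "servo_tool", "data": {"rows": [[[0,0,-3,0,0,0,-1],[0,0,-6.5,0,0,0,-1],[0,0,-6.5,0,0,0,-1],[0,0,-6.5,0,0,0,-1],[0,0,-6.5,0,0,0,-1],[0,0,-6.5,0,0,0,-1],[0,0,-6.5,0,0,0,-1],[0,0,-6.5,0,0,0,-1]]]}}

```text
t: 5.17
tcp_pos: [0.5832, 0.0196, 0.283]
tool_rot: [0.286, 0.958, -0.0, -0.003]
force: [-0.3, 0.1, -4.8]
finger_gap: 0.322
gripper_force: 51.1
```

Emit:
{"op": "servo_tool", "data": {"rows": [[[0,0,-6.5,0,0,0,-1],[0,0,-6.5,0,0,0,-1],[0,0,-6,0,0,0,-1],[0,0,-3,0,0,0,-1],[0,0,0,0,0,0,-1],[0,0,0,0,0,0,-1],[0,0,0,0,0,0,-1],[0,0,0,0,0,0,-1]]]}}

```text
t: 5.83
tcp_pos: [0.5845, 0.0195, 0.2854]
tool_rot: [0.101, 0.995, 0.0, -0.001]
force: [-1.2, -0.8, -4.5]
finger_gap: 0.318
gripper_force: 51.1
```

Run:
```python
from h import *
import pickle
from scipy.spatial.transform import Rotation as R
s=manip.sense();ci=manip.camera_info("wrist");im=manip.snapshot("wrist");cv2.imwrite("pics/w2.png",im)
pickle.dump((ci,s),open("ci2.pkl","wb"))
im3=manip.snapshot("side");cv2.imwrite("pics/s2.png",im3);cv2.imwrite("pics/c2.png",manip.snapshot("scene"))
Rm=R.from_quat(s["tool_rot"]).as_matrix()
print(s["t"],s["tcp_pos"],s["finger_gap"],Rm.round(4).tolist(),np.degrees(np.arctan2(Rm[1,0],Rm[0,0])))
```

```text
5.8333 [0.58447936 0.01948997 0.28537929] 0.3178650587204179 [[-0.9797, 0.2002, -0.0018], [0.2002, 0.9797, 0.0003], [0.0018, -0.0001, -1.0]] 168.4487023201834
```

View pics/w2.png

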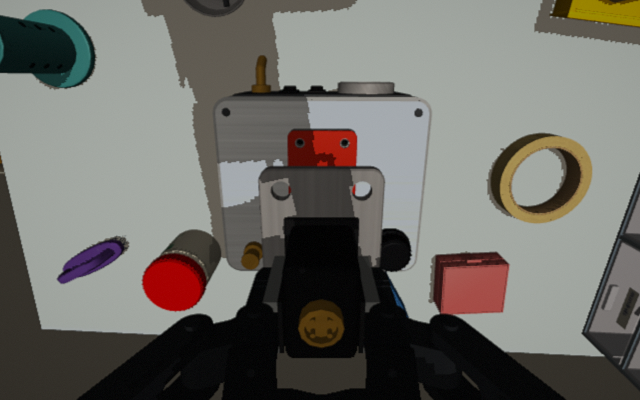

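The held plate's front holes are at about (280,189) and (362,189). The gasket's front threaded holes are at (300,142) and (344,142). I'll refine those centres and compare them.

```bash
cat >> h.py <<'E'
def blob(im,u,v,r,dark=True,k=3):
    g=cv2.cvtColor(im,cv2.COLOR_BGR2GRAY).astype(np.uint8);p=g[v-r:v+r+1,u-r:u+r+1];p=cv2.resize(p,None,fx=4,fy=4,interpolation=cv2.INTER_CUBIC)
    _,m=cv2.threshold(p,0,255,cv2.THRESH_OTSU+(cv2.THRESH_BINARY_INV if dark else 0))
    n,l,st,c=cv2.connectedComponentsWithStats(m);i=1+np.argmin(np.hypot(*(c[1:]-2*(2*r+1)).T))
    return u-r+(c[i][0]+.5)/4-.5, v-r+(c[i][1]+.5)/4-.5, st[i][4]/16
E
python3 - <<'E'
from h import *
import pickle
ci,s=pickle.load(open("ci2.pkl","rb"));im=cv2.imread("pics/w2.png");z=s["tcp_pos"][2]
from scipy.spatial.transform import Rotation as R
Rm=R.from_quat(s["tool_rot"]).as_matrix()
def hsvc(u,v,r):
    S=cv2.cvtColor(im,cv2.COLOR_BGR2HSV)
    p=S[v-r:v+r+1,u-r:u+r+1,1]; m=(p<150).astype(np.uint8);M=cv2.moments(m,True);return u-r+M["m10"]/M["m00"],v-r+M["m01"]/M["m00"],M["m00"]
P=[blob(im,280,189,13,True),blob(im,362,189,13,False)];G=[hsvc(300,142,7),hsvc(344,142,7)]
print(P,G)
for n,Q,h in(("plate",P,z-.0271),("gasket",G,.124)):
    w=np.array([onz(ci,q[0],q[1],h) for q in Q]);t=(w-s["tcp_pos"])@Rm;e=w[1]-w[0]
    print(n,t.round(4).tolist(),"mid tool",t.mean(0).round(4),np.linalg.norm(e).round(4),"yaw",np.degrees(np.arctan2(e[1],e[0])).round(2))
cc=cv2.resize(im[110:220,240:400],None,fx=4,fy=4);cv2.imwrite("pics/w2c.png",cc)
E
```

```text
[(np.float64(282.14731071350644), np.float64(186.8315786602662), np.float64(286.4375)), (np.float64(363.7908307764928), np.float64(187.83947958461175), np.float64(529.625))] [(299.3380281690141, 142.73239436619718, 71.0), (344.1506849315069, 142.84931506849315, 73.0)]
plate [[0.0385, -0.0168, 0.0272], [0.038, 0.0193, 0.0272]] mid tool [0.0382 0.0013 0.0272] 0.0362 yaw 77.71
gasket [[0.034, -0.0172, 0.1614], [0.0339, 0.0187, 0.1614]] mid tool [0.034  0.0007 0.1614] 0.0359 yaw 78.28
```

View pics/w2c.png

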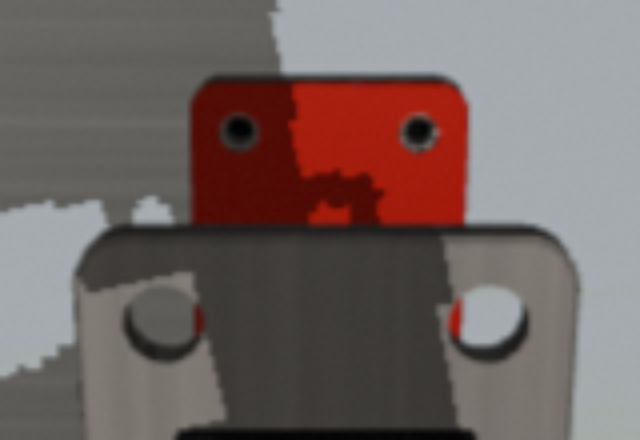

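Emit:
{"op": "servo_tool", "data": {"rows": [[[0,0,0,-0.0025,0,0,-1],[0,0,0,0,0,0.008,-1],[0,0,0,0,0,0.015,-1],[0,0,0,0,0,0.017,-1],[0,0,0,0,0,0.017,-1],[0,0,0,0,0,0.017,-1],[0,0,0,0,0,0.016,-1],[0,0,0,0,0,0.01,-1]]]}}

```text
t: 6.65
tcp_pos: [0.5864, 0.019, 0.1841]
tool_rot: [0.1, 0.995, 0.0, -0.001]
force: [-0.7, -0.0, -3.7]
finger_gap: 0.32
gripper_force: 51.1
```

Emit:
{"op": "servo_tool", "data": {"rows": [[[0,0,0,0,0,0,-1],[0,0,0,0,0,0,-1],[0,0,0,0,0,0,-1],[0,0,0,0,0,0,-1]]]}}

```text
t: 6.98
tcp_pos: [0.5883, 0.0188, 0.1875]
tool_rot: [0.1, 0.995, -0.0, 0.001]
force: [1.0, 0.2, -3.3]
finger_gap: 0.322
gripper_force: 51.0
```

Run:
```python
from h import *
import pickle
s=manip.sense();ci=manip.camera_info("wrist");im=manip.snapshot("wrist")
pickle.dump((ci,s),open("ci3.pkl","wb"));cv2.imwrite("pics/w3.png",im)
a=manip.snapshot("scene");b=manip.snapshot("side");cv2.imwrite("pics/c3.png",a);cv2.imwrite("pics/s3.png",b)
A=cv2.resize(im[130:220,240:400],None,fx=5,fy=5,interpolation=cv2.INTER_CUBIC)[:,:800]
print(s["t"],s["tcp_pos"],s["force"])
cv2.imwrite("pics/w3c.png",A)
```

```text
6.9833 [0.58826409 0.01884625 0.18750084] [ 1.01154669  0.17633941 -3.30486998]
```

View pics/w3c.png

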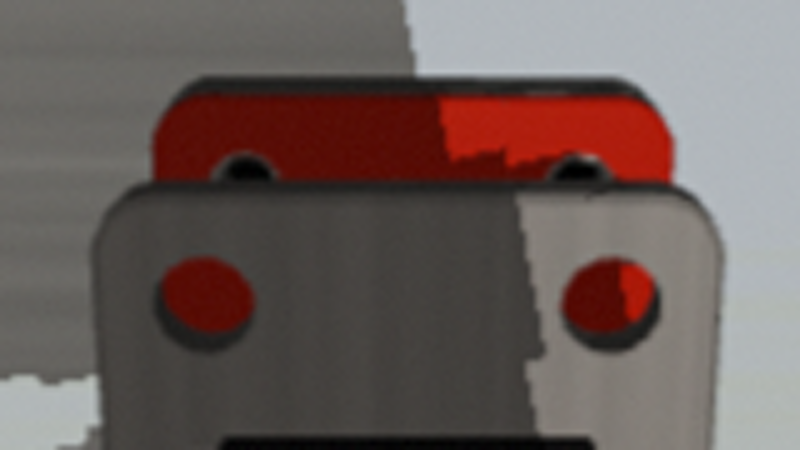

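The plate holes are at (280.6,190.5) and (361.9,190.5). The gasket's front holes are partly hidden behind the plate edge, centred at about (288.6,166) and (355.4,166). The gasket's front edge is at row 149.

```bash
cat > rel.py <<'E'
from h import *
import pickle
from scipy.spatial.transform import Rotation as R
def rel(f,P,items):
    ci,s=pickle.load(open(f,"rb"));z=s["tcp_pos"][2];Rm=R.from_quat(s["tool_rot"]).as_matrix()
    for n,Q,h in[("plate",P,z-.0271)]+items:
        t=(np.array([onz(ci,*q,h) for q in Q])-s["tcp_pos"])@Rm;e=t[-1]-t[0]
        print(n,"mid",(t.mean(0)*1e3).round(2),"len",(np.linalg.norm(e)*1e3).round(1),"ang",np.degrees(np.arctan2(-e[0],e[1])).round(2))
E
python3 - <<'E'
from rel import *
P=[(280.6,190.5),(361.9,190.5)]
rel("ci2.pkl",P,[("gasket",[(299.4,142.5),(344.2,142.7)],.124)])
s=240;f=lambda x,y:(240+x/5-.4,130+y/5-.4)
rel("ci3.pkl",P,[("gholes",[f(245,182),f(579,182)],.124),("gedge45",[f(200,95),f(620,95)],.124),("gsides",[f(155,150),f(674,150)],.124),("plate_edge",[f(150,190),f(660,190)],pickle.load(open("ci3.pkl","rb"))[1]["tcp_pos"][2]-.0271)])
E
```

```text
plate mid [36.77  0.49 27.17] len 36.1 ang 0.0
gasket mid [ 34.15   0.79 161.44] len 35.9 ang 0.27
plate mid [36.81  0.48 27.  ] len 36.1 ang 0.0
gholes mid [39.01  0.85 63.4 ] len 35.9 ang 0.01
gedge45 mid [48.46  0.63 63.37] len 44.4 ang 0.02
gsides mid [42.52  1.11 63.39] len 55.5 ang 0.01
plate_edge mid [47.25  0.2  26.97] len 44.3 ang 0.01
```

Emit:
{"op": "servo_tool", "data": {"rows": [[[0,0,0,0.0015,0.0004,0,-1],[0,0,0,0,0,0.005,-1],[0,0,0,0,0,0.006,-1],[0,0,0,0,0,0.005,-1],[0,0,0,0,0,0.002,-1],[0,0,0,0,0,0,-1],[0,0,0,0,0,0,-1],[0,0,0,0,0,0,-1]]]}}

```text
t: 7.8
tcp_pos: [0.5861, 0.0196, 0.1683]
tool_rot: [0.1, 0.995, -0.0, 0.0]
force: [0.1, 0.2, -3.4]
finger_gap: 0.318
gripper_force: 51.1
```

Emit:
{"op": "servo_tool", "data": {"rows": [[[0,0,0,0,0,0,-1],[0,0,0,0,0,0,-1],[0,0,0,0,0,0,-1],[0,0,0,0,0,0,-1]]]}}

```text
t: 8.13
tcp_pos: [0.586, 0.0196, 0.1685]
tool_rot: [0.1, 0.995, -0.0, 0.0]
force: [-0.3, -0.9, -4.1]
finger_gap: 0.319
gripper_force: 51.1
```

Run:
```python
from h import *
import pickle
s=manip.sense();ci=manip.camera_info("wrist");im=manip.snapshot("wrist")
pickle.dump((ci,s),open("ci4.pkl","wb"));cv2.imwrite("pics/w4.png",im)
b=manip.snapshot("side");cv2.imwrite("pics/s4.png",b)
rs=lambda i,f:cv2.resize(i,None,fx=f,fy=f,interpolation=cv2.INTER_CUBIC)
A=rs(im[150:210,240:400],5);B=rs(b[145:195,270:370],6)[:, :600]
out=np.zeros((600,800,3),np.uint8);out[:300]=A;out[300:,:600]=B
cv2.imwrite("pics/w4c.png",out);print(s["t"],s["tcp_pos"],s["force"],[manip.sense()["tcp_pos"].round(4).tolist() for _ in range(2)] if hasattr(s["tcp_pos"],"round") else 0)
```

```text
8.1333 [0.58599279 0.01962953 0.16845821] [-0.29883237 -0.9330326  -4.12844951] [[0.586, 0.0196, 0.1684], [0.586, 0.0196, 0.1684]]
```

View pics/w4c.png

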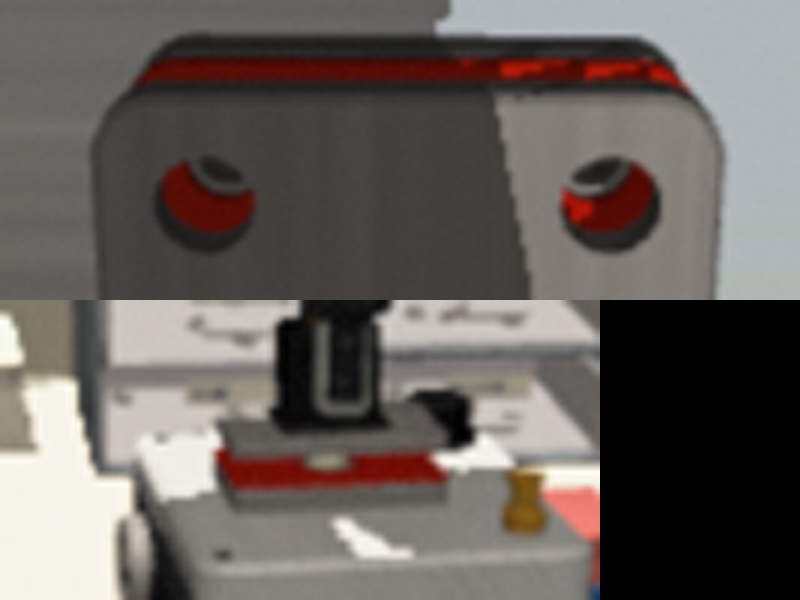

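The plate holes are at crop (205,204) and (611,204), and the threaded holes show through them at about (221,157) and (595,157). The gasket edge is at crop row 59. In the side view the plate hovers level over the gasket with a clear gap.

Run:
```python
from rel import *
f=lambda x,y:(240+x/5-.4,150+y/5-.4)
z=pickle.load(open("ci4.pkl","rb"))[1]["tcp_pos"][2]
rel("ci4.pkl",[f(205,204.5),f(611.5,204.5)],[("gholes",[f(221,157),f(595,157)],.124),("gedge",[f(200,59),f(620,59)],.124),("plate_edge",[f(150,90),f(660,90)],z-.0271)])
ci=manip.camera_info("side")  # side-view gap: plate lower edge vs gasket upper edge, front (y-) side middle
for q in((332,455),(332,485),(332,505)): print(ci and (270+q[0]/6,145+(q[1]-300)/6))
```

```text
plate mid [36.77  0.51 27.09] len 36.1 ang 0.0
gholes mid [36.11  0.47 44.45] len 36.7 ang 0.0
gedge mid [45.93  0.66 44.45] len 40.4 ang 0.01
plate_edge mid [47.21  0.23 27.09] len 44.3 ang 0.01
(325.3333333333333, 170.83333333333334)
(325.3333333333333, 175.83333333333334)
(325.3333333333333, 179.16666666666666)
```

Emit:
{"op": "servo_tool", "data": {"rows": [[[0,0,0,-0.0008,0,0,-1],[0,0,0,0,0,0,-1],[0,0,0,0,0,0,-1],[0,0,0,0,0,0,-1],[0,0,0,0,0,0,-1],[0,0,0,0,0,0,-1]]]}}

```text
t: 8.73
tcp_pos: [0.5867, 0.0195, 0.1683]
tool_rot: [0.1, 0.995, -0.0, -0.0]
force: [-0.3, -1.0, -3.1]
finger_gap: 0.326
gripper_force: 51.1
```

Run:
```python
from h import *
s=manip.sense();print(s["tcp_pos"],s["force"],s["gripper_force"],np.abs(s["qd"]).max())
if abs(s["tcp_pos"][2]-.168)<.003 and abs(s["tcp_pos"][0]-.5868)<.0025: print(manip.sign_off())
```

```text
[0.58668664 0.01947547 0.16829958] [-0.31051905 -0.96419888 -3.14479064] 51.10764741897583 0.0018943381773113975
the job is handed in; nothing more can be done
None
```

Job handed in at about 9 s, with no verdict returned: the probe is still gripped and hovers level about 11 mm above the gasket, its holes within about 1 mm of the threads by my last measurement.

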